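# Pack the painting kit into the carrying tray

### The arm

A 6-joint arm with a two-finger parallel gripper is mounted at the origin on the work surface. World frame = base frame: x ahead of the robot, y to its left, z up, the work surface at z = 0. Lengths are in m, angles in degrees, forces in N, time in s.
With the tool pointing down it reaches from about 0.35 to 0.875 m from the base axis. Payload 4.2 kg.
Tool frame: the origin (TCP) lies on the front face of the gripper's body, between the roots of the fingers; the fingertips stand finger_overhang ahead of it and the grasp point (between the pads) lies 51 mm ahead of it (finger_overhang is the distance from the TCP to the fingertips, in m); z points along the fingers, y is the line along which they close (so a half turn about z gives the same grasp; the last joint's range is limited). The gripper opens to 87 mm and grips with 3 to 60 N. Pads are 19 mm wide; open, the fingers measure 117 mm over their backs; the gripper's body (75 mm by 190 mm) begins 51 mm behind the grasp point.
Start: joints at [-61.559, 22.042, 0.453, 0, -68.411, -14.817], TCP at [0.147, -0.607, 0.292] pointing down, gripper open.
Joint ranges: [-179.83, 179.83], [-69.29, 118.12], [-61.27, 80.66], [-181.25, 117.63], [-171.15, -9.14], [-177.46, 177.46]. Speed limits (degrees/s): [159.86, 159.86, 180, 180, 180, 180].

### API

Orientations are given as a 3x3 rotation matrix whose columns are the frame's x, y, z axes.
In Python, from station import sense, capture, camera_model, finish_job, finger_overhang gives the robot as it stands. The module is installed in compiled form; this text tells all that it offers.
- The arm moves only by the tool jog_arm, never from a script. Its argument "rows" is a list that holds one entry, the list of rows, each a list of 4 numbers: the shift along the tool's x, y, z in m, then the turn about the tool's z in rad. A call has 1 to 20 rows; each row shifts and turns the commanded pose from where the row before left it, along the tool's axes as they then stand; what a row does not reach is not made up. A row lasts 1/8 s, in which the tool goes at most 62.5 mm and 10.7 degrees, less where a joint would pass 70% of its speed; a pose out of reach is approached as far as the arm can. A call is refused whole if a number of a shift passes 0.0625 or a number of a turn 0.188, either way. A call with a gripper value outside its range is refused whole. "claw" is the opening, from 0 (shut) to 1 (fully open), set as the call begins (left out, the last holds). The fingers move at their own pace and stop on an object; the grip force is fixed at half the most. Time passes only in rows, so rows that do not move let the fingers close. It gives the time, the measured TCP pose, the force, the opening and the grip force at its end, in the units of the state.
- sense(): the state, without advancing time (a new reading comes with each control period).
- capture(name): name is "side" or "top" or "wrist"; returns the picture (384x512x3 uint8, red, green, blue); there is no depth.
- camera_model(name): a dict with "fovy" (degrees; the focal length in pixels is half the picture's height over the tangent of half this angle, whatever the lens; pixels are square), "cx", "cy" (the principal point, pixels), "k1" (the pictures are not rectified: a ray, as slopes to the right and down, at radius r is drawn at 1 + k1 r^2 times it, then the intrinsics apply), "eye" and "rotation" of the camera in the world. Camera axes: x right, y down, z forward; pixel columns grow to the right and rows downward; lengths in m; the calibration is good to about 2 mm. A picture is of the moment at which its call begins: read the wrist's pose just before it. camera_model takes no time and is no camera call; for the wrist camera it gives the pose at the moment of the call.
- finish_job(): hands the job in; it is judged then, once.
The state is a dict: "time_s": time; "joints": joint angles; "joint_velocities": joint speeds; "effort": joint torques, N m; "tcp_pos": TCP position; "ee_rot": TCP orientation; "wrist_force": force on the tool from outside, world axes, zero at the start; "moment": the same for the moment, N m; "gripper_width": opening from 0.0 (shut) to 1.0 (fully open); "gripper_force": force on a finger pad.
Only numpy, scipy, OpenCV 4.12 (cv2) and the standard library are available. Lean on these libraries where they do the work, as an engineer would, in place of code of your own. Each camera call takes 0.05 s, during which the arm holds its last target. There are 200 camera calls.

### The job

The painting class is over: pack the shared kit into the wooden carrying tray. Stand the plain steel tumbler in the round well, stand both lidded pigment jars upright side by side on the floor of the rectangular bay, and lay the wide bristle brush lengthways, centred, in the notches of the brush rest (either end first). Leave the look-alikes that are still in use where they are: the steel mug with a handle, the jar without a lid and the palette knife.

Things in the scene. Friction and masses are not known exactly. Their poses are not given: they have to be found in the camera images.
- tumbler_center (a point): Plain round steel tumbler, open at the top, no handle: 85 mm tall, outside diameter 52 mm at the foot widening to 58 mm at the rim, wall 3 mm, about 110 g; stands upright on the table. The point is its centre, half-way up (42.5 mm above its underside); z up. To be packed in the well.
- jar_a_center (a point): Lidded pigment jar: white plastic cylinder with a flat aluminium lid, diameter 48 mm, height 60 mm, about 100 g; stands upright. The point is its centre, 30 mm above its underside; z up. To be packed in the bay.
- jar_b_center (a point): Second lidded pigment jar, the same as jar_a; either jar may take either end of the bay. To be packed in the bay.
- brush_center (a point): Flat wash brush lying on the table, 50 g: straight light-wood handle 18 mm wide, 14 mm thick along x from -80 to +55 mm, then a steel ferrule 26 mm wide (to 70 mm) and dark bristles 30 mm wide (to 98 mm). Point: on the handle's centre line, half-way up (7 mm above the table), near the centre of mass; z up. Goes in the brush rest.
- mug_center (a point): Look-alike, leave: steel mug of the tumbler's exact size but with a wire handle that stands out to 52 mm from its axis along the point's +y. The point is half-way up (42.5 mm).
- jar_open_center (a point): Look-alike, leave: white jar without a lid, open at the top and hollow, diameter 47 mm, height 46 mm. The point is its centre, half-way up (23 mm).
- knife_center (a point): Look-alike, leave: palette knife with a wooden handle like the brush's (18 x 14 mm, x = -80 to +55 mm), but a narrow neck and a thin steel blade 20 mm wide to x = 110 mm. The point is on the handle's centre line, half-way up (7 mm).
- bay_floor (a point): Rectangular bay: one of three fixed inserts (150 mm along x, 88 along y) side by side, in any order, 92 mm apart, in a fixed wooden tray (166 x 292 mm, rim 26 mm above the table). Open box, inside 142 (x) x 80 mm (y), walls 4 mm thick, tops 17 mm above its floor. Point: centre of its floor, 13 mm above the table; z up. Jars fit at x = -36 and +36 mm.
- well_floor (a point): Round well, the second insert: an upright round wooden collar, inside diameter 78 mm, wall 4 mm, its top 23 mm above the well's floor. The point is the centre of the well's floor, 13 mm above the table; z up. The tumbler stands in it.
- rest_seat (a point): Brush rest, third insert: two wooden blocks at x = -45 and +45 mm, 12 mm thick, 70 mm wide in y, each with a square notch 34 mm wide, 12 mm deep in its top; open between them for fingers, 24 mm below the notch floors. Point: midway between the notches at their floors' height, 36 mm above the table; the handle lies along x, its point 7 mm above this one; z up.
Not all that is in view belongs to the job. What is shaped like the part that bears tumbler_center but blue, pink or purple is not meant.

How it is judged (in metres and radians):
At the end, for the whole second after the job is handed in: Released and at rest: jars upright on bay floor (within 50 mm in x, 20 in y, 6 in height); tumbler upright on well floor, 15 mm; brush level in both notches (30 mm along, 12 across, 5 high, 0.2 rad); mug, open jar and knife within 40 mm of their starts, not tipped (x of jar_a_center in the frame of bay_floor between -0.05 and 0.05 m and y of jar_a_center in the frame of bay_floor between -0.02 and 0.02 m and z of jar_a_center in the frame of bay_floor between 0.024 and 0.036 m and angle between each of jar_a_center, jar_b_center, tumbler_center, brush_center's own z axis and vertical below 0.12 rad and linear speed of each of jar_a, jar_b, tumbler, brush below 0.02 m/s and angular speed of each of jar_a, jar_b, tumbler, brush below 0.2 rad/s and x of jar_b_center in the frame of bay_floor between -0.05 and 0.05 m and y of jar_b_center in the frame of bay_floor between -0.02 and 0.02 m and z of jar_b_center in the frame of bay_floor between 0.024 and 0.036 m and horizontal distance between tumbler_center and well_floor below 0.015 m and z of tumbler_center in the frame of well_floor between 0.0365 and 0.0485 m and x of brush_center in the frame of rest_seat between -0.03 and 0.03 m and y of brush_center in the frame of rest_seat between -0.012 and 0.012 m and z of brush_center in the frame of rest_seat between 0.002 and 0.012 m and angle between the x axis of brush_center and the x axis of rest_seat, either way round below 0.2 rad and distance of each of mug_center, jar_open_center, knife_center from where it was at the start of the episode below 0.04 m and angle between each of mug_center, jar_open_center, knife_center's own z axis and vertical below 0.2 rad); the robot touches nothing.
It fails at once if the mug with the handle is moved more than 40 mm or tipped over (distance of mug_center from where it was at the start of the episode above 0.04 m or angle between mug_center's own z axis and vertical above 0.5 rad).
It fails at once if the open jar is moved more than 40 mm or tipped over (distance of jar_open_center from where it was at the start of the episode above 0.04 m or angle between jar_open_center's own z axis and vertical above 0.5 rad).
It fails at once if the palette knife is moved more than 40 mm or tipped over (distance of knife_center from where it was at the start of the episode above 0.04 m or angle between knife_center's own z axis and vertical above 0.5 rad).
It also fails if it takes over 112 s, if anything falls off the work surface, if the arm or the gripper's body presses on something with over 40 N, if the wrist force passes 120 N, or if a joint passes its speed limit or range.

## Working session

There is one attempt and no reset: what is moved stays moved. The work goes in short steps, Python scripts to look and compute and a tool call to move; the robot and the scene stay as the last step left them, time stands still between calls to the robot, and variables do not carry over. Pictures are saved under pics/ and viewed, at most 14 in all, crops included, and the job is handed in when it is done.

Besides the shell and the picture viewer there is one more tool, called after "Request:" by a JSON object that holds its "method" and its "body". jog_arm: Moves the arm, as the interface text tells. Its arguments: {"type":"object","properties":{"rows":{"type":"array"},"claw":{"type":"number"}},"required":["rows"]}

```bash
mkdir -p pics; cat > h.py <<'E'
import numpy as np, cv2
from station import *
def ray(m,u,v):
    f=192/np.tan(np.radians(m['fovy'])/2)
    d=np.array([(u-m['cx'])/f,(v-m['cy'])/f]); s=d.copy()
    for _ in range(30): s=d/(1+m['k1']*(s@s))
    return np.array(m['rotation'])@np.array([s[0],s[1],1.])
def at(m,u,v,z):
    r=ray(m,u,v); e=np.array(m['eye']); return e+r*(z-e[2])/r[2]
def pix(m,p):
    f=192/np.tan(np.radians(m['fovy'])/2)
    c=np.array(m['rotation']).T@(np.array(p)-np.array(m['eye'])); s=c[:2]/c[2]; s=s*(1+m['k1']*(s@s))
    return s*f+np.array([m['cx'],m['cy']])
def save(n,im): cv2.imwrite('pics/'+n,im[:,:,::-1])
E
python3 - <<'E'
from h import *
for n in ('top','side'):
    im=capture(n); np.save(n+'.npy',im); save(n+'0.png',cv2.resize(im,(800,600),interpolation=cv2.INTER_CUBIC)); print(n,camera_model(n))
s=sense();print(s['ee_rot'],s['tcp_pos'],finger_overhang,s['time_s'],camera_model('wrist'))
E
```

```text
top {'fovy': 49.32370977658331, 'cx': 252.37905207496487, 'cy': 190.98604670773835, 'k1': -0.08952137314212641, 'eye': array([ 0.33710715, -0.01853621,  1.10661139]), 'rotation': array([[-0.00806256, -0.99219272,  0.1244532 ],
       [-0.9999039 ,  0.00659577, -0.01219337],
       [ 0.01127731, -0.12453955, -0.99215055]])}
side {'fovy': 42.435917195525185, 'cx': 257.0700796095363, 'cy': 193.85364719357622, 'k1': 0.05839276875537468, 'eye': array([0.34799001, 1.09232143, 1.01448893]), 'rotation': array([[-0.99624531, -0.04032458,  0.07661075],
       [-0.08439233,  0.6497865 , -0.75541739],
       [-0.01931874, -0.7590464 , -0.65074984]])}
[[-9.71892957e-01 -2.35422559e-01 -5.45959520e-04]
 [-2.35423170e-01  9.71891259e-01  1.81978081e-03]
 [ 1.02195831e-04  1.89716367e-03 -9.99998195e-01]] [ 0.14715663 -0.60703384  0.29127781] 0.0697 0.1 {'fovy': 60.99938927347994, 'cx': 257.12936025049976, 'cy': 194.352160300604, 'k1': 0.015307265753877775, 'eye': array([ 0.07456741, -0.62490064,  0.38354759]), 'rotation': array([[-0.23506865,  0.93532015,  0.26442193],
       [ 0.97197826,  0.22592315,  0.06493844],
       [ 0.00099919,  0.27227735, -0.96221829]])}
```

View pics/top0.png

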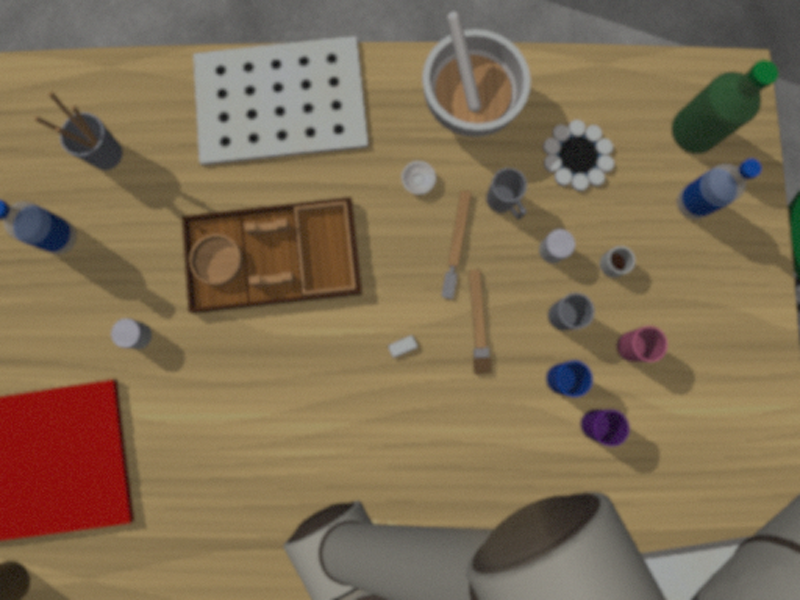

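View pics/side0.png

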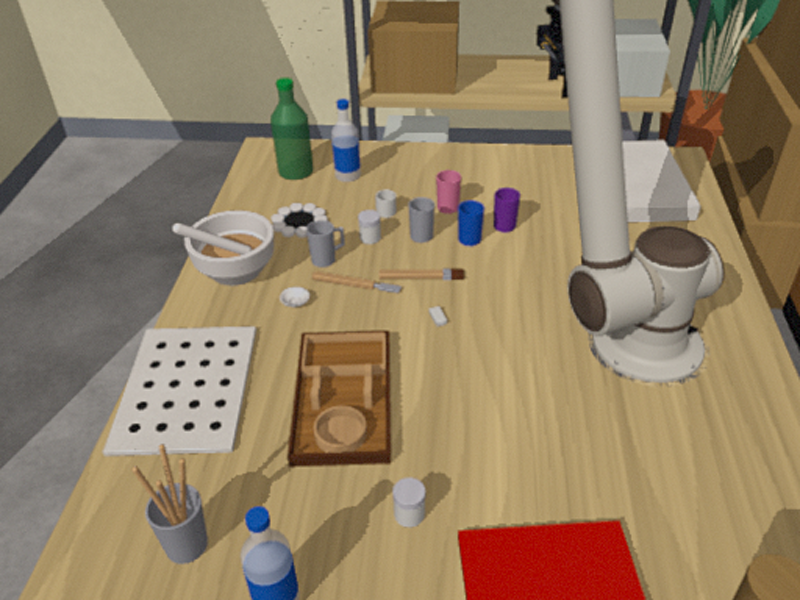

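Top view (800-px scale): 
- **Candidates for jars:** (559,245) and (127,334) have flat lids. (619,262) shows a brown inside, so it's the open jar. 
- **Candidates for tumbler:** (571,312) is plain grey steel. (507,192) has a handle, so it's the mug. The blue, pink and purple cups are excluded. 
- **Candidates for brush:** (480,320) has dark bristles. (458,245) has a blade, so it's the knife. 

I'll confirm these in enlarged crops.

```bash
python3 - <<'E'
from h import *
im=np.load('top.npy')
save('c1.png',cv2.resize(im[110:245,255:435],None,fx=4.4,fy=4.4,interpolation=cv2.INTER_CUBIC))
save('c2.png',cv2.resize(im[120:230,65:245],None,fx=4.4,fy=4.4,interpolation=cv2.INTER_CUBIC))
E
```

```text
(no output)
```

View pics/c1.png

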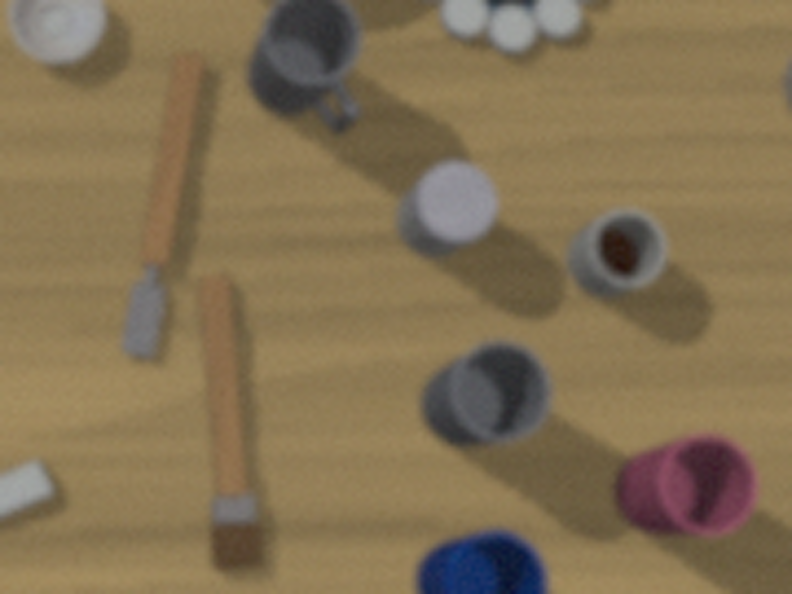

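View pics/c2.png

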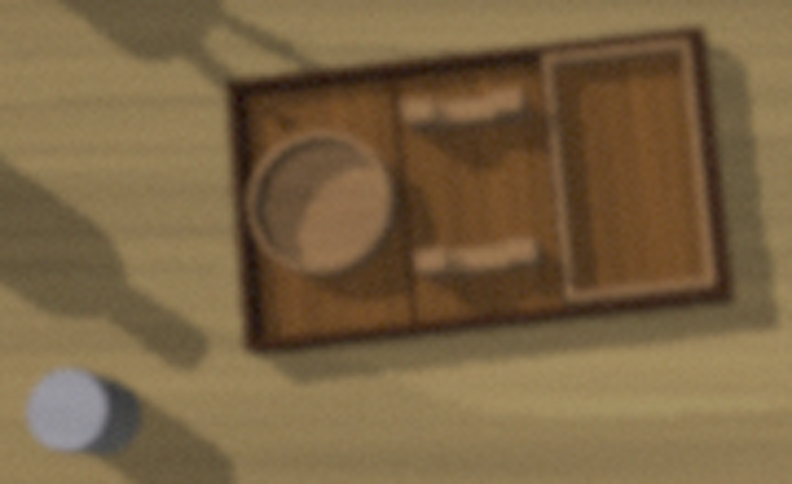

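Crops confirm the identities: jar A lid at c1 (457,203), open jar (620,252), tumbler rim (500,392), mug with handle (312,40), and brush from (215,278) to (237,568). In c2 the tray order is well (320,202), rest, then bay, and jar B's lid is at (68,410).

```bash
python3 - <<'E'
from h import *
m=camera_model('top')
def c1(x,y,z): return at(m,255+x/4.4-.39,110+y/4.4-.39,z)[:2]
def c2(x,y,z): return at(m,65+x/4.4-.39,120+y/4.4-.39,z)[:2]
P=lambda n,p:print(n,np.round(p,4), 'r',round(float(np.hypot(*p)),3))
P('jarA',c1(457,203,.06));P('jarA edges',c1(415,203,.06));P('..',c1(498,203,.06))
P('tum',c1(500,392,.085));P('mug',c1(313,40,.085));P('open',c1(620,252,.046))
a=c1(215,278,.014);b=c1(234,492,.014);c=c1(237,568,.014)
P('brush tail',a);P('hEnd',b);P('tip',c);d=(c-a)/np.linalg.norm(c-a);print('len',np.linalg.norm(c-a),np.linalg.norm(b-a),'yaw',np.degrees(np.arctan2(d[1],d[0])));P('brush',a+d*.08)
a=c1(188,58,.014);b=c1(155,262,.014);P('knife tail',a);P('knife hend',b)
C=[c2(*q,.026) for q in ((232,85),(698,30),(730,300),(252,350))]
for q in C:P('corner',q)
print([np.linalg.norm(C[i]-C[(i+1)%4]) for i in range(4)]);ctr=sum(C)/4;P('tray',ctr)
v=(C[0]+C[3]-C[1]-C[2]);v/=np.linalg.norm(v);P('well dir',v);P('well',ctr+.092*v);P('bay',ctr-.092*v)
print('trayx yaw',np.degrees(np.arctan2(-v[0],v[1])))
P('well meas',c2(320,202,.036))
B=[c2(*q,.030) for q in ((543,52),(690,38),(715,285),(568,300))];P('bay meas',sum(B)/4)
P('jarB',c2(68,410,.06))
E
```

```text
jarA [ 0.558  -0.3052] r 0.636
jarA edges [ 0.558  -0.2803] r 0.624
.. [ 0.558  -0.3296] r 0.648
tum [ 0.444  -0.3185] r 0.546
mug [ 0.6488 -0.2187] r 0.685
open [ 0.5312 -0.4063] r 0.669
brush tail [ 0.522  -0.1681] r 0.548
hEnd [ 0.3928 -0.1764] r 0.431
tip [ 0.3478 -0.1772] r 0.39
len 0.17439219652099888 0.12937896812482097 yaw -176.9870686452517
brush [ 0.4421 -0.1723] r 0.474
knife tail [ 0.659  -0.1549] r 0.677
knife hend [ 0.5319 -0.1319] r 0.548
corner [0.6149 0.327 ] r 0.696
corner [0.6463 0.0443] r 0.648
corner [0.4814 0.0251] r 0.482
corner [0.4534 0.3093] r 0.549
[np.float64(0.2844757605318211), np.float64(0.16598842192917915), np.float64(0.28553972292893154), np.float64(0.1624651246871591)]
tray [0.549  0.1764] r 0.577
well dir [-0.1042  0.9946] r 1.0
well [0.5394 0.2679] r 0.602
bay [0.5586 0.0849] r 0.565
trayx yaw 5.981902896454586
well meas [0.5404 0.2682] r 0.603
bay meas [0.561  0.0852] r 0.567
jarB [0.4156 0.4058] r 0.581
```

Request:
{"method": "jog_arm", "body": {"rows": [[[0, 0, 0, 0.185], [-0.0317, 0.0419, 0, 0], [-0.0317, 0.0419, 0, 0], [-0.0317, 0.0419, 0, 0], [-0.0317, 0.0419, 0, 0], [-0.0317, 0.0419, 0, 0], [-0.0317, 0.0419, 0, 0], [-0.0317, 0.0419, 0, 0], [-0.0317, 0.0419, 0, 0], [-0.0317, 0.0419, 0, 0], [-0.0317, 0.0419, 0, 0], [0, 0, 0.06, 0], [0, 0, 0.03, 0], [0, 0, 0, 0], [0, 0, 0, 0]]], "claw": 0.6}}

```text
time_s: 1.98
tcp_pos: [0.4425, -0.1725, 0.2034]
ee_rot: [[-0.999, -0.053, 0.002], [-0.053, 0.999, -0.001], [-0.002, -0.001, -1.0]]
wrist_force: [-0.8, -0.0, 0.6]
gripper_width: 0.598
gripper_force: 0.0
```

```bash
cat >> h.py <<'E'
def go(x,y,z,phi=None):
    s=sense(); R=np.array(s['ee_rot']); p=np.array(s['tcp_pos']); f=np.degrees(np.arctan2(R[1,0],R[0,0]))
    if phi is None: phi=f
    c,n=np.cos(np.radians(phi)),np.sin(np.radians(phi))
    d=np.array([x,y,z])-p
    print('t',s['time_s'],'tcp',np.round(p,4),'phi',round(f,2),'turn',round(np.radians((f-phi+180)%360-180),4),'after turn tool d',np.round([d[0]*c+d[1]*n,d[0]*n-d[1]*c,-d[2]],4),'w',s['gripper_width'],s['gripper_force'])
E
python3 - <<'E'
from h import *
go(.442,-.172,.2)
m=camera_model('wrist');im=capture('wrist');print(m['eye'],pix(m,[.442,-.172,.014]))
save('w1.png',cv2.resize(im,(800,600)))
E
```

```text
t 1.975 tcp [ 0.4425 -0.1725  0.2034] phi -176.96 turn 0.0 after turn tool d [0.0005 0.0005 0.0034] w 0.5979638955227801 0.0
[ 0.36772669 -0.17665189  0.29556736] [258.37573163 187.95947337]
```

View pics/w1.png

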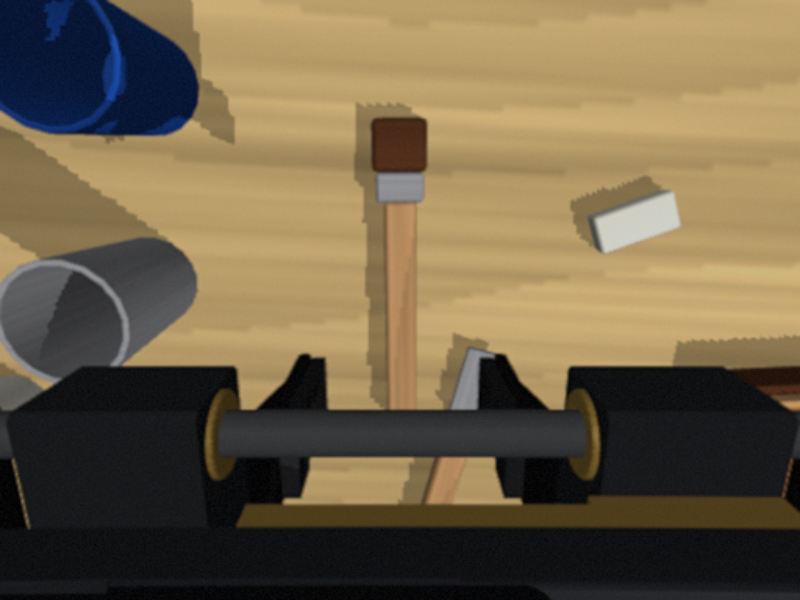

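The wrist view shows the brush almost vertical: bristle tip (400,118), ferrule start (401,202), handle (402,395). The knife blade tip is at (480,350).

```bash
python3 - <<'E'
from h import *
m=camera_model('wrist'); q=lambda u,v,z:at(m,u/1.5625-.2,v/1.5625-.2,z)[:2]
a=q(401,202,.014);b=q(401.5,395,.014);print(a,b,q(400,118,.014),'knife tip',q(480,350,.001),q(463,348,.001))
d=(b-a)/np.linalg.norm(b-a);print(a+d*.055,np.degrees(np.arctan2(-d[1],-d[0])))
go(*(a+d*.055),.074)
E
```

```text
[ 0.39082621 -0.17641817] [ 0.50580038 -0.1701426 ] [ 0.34799588 -0.17916296] knife tip [ 0.47915292 -0.12300115] [ 0.47839918 -0.1335939 ]
[ 0.44574446 -0.1734206 ] -176.87575951946255
t 2.025 tcp [ 0.4427 -0.1725  0.2038] phi -176.97 turn 0.0 after turn tool d [-0.003  -0.001   0.1298] w 0.6006947347369013 0.0
```

Request:
{"method": "jog_arm", "body": {"rows": [[[-0.003, -0.001, 0.04, 0], [0, 0, 0.04, 0], [0, 0, 0.03, 0], [0, 0, 0.02, 0], [0, 0, 0, 0], [0, 0, 0, 0]]]}}

```text
time_s: 2.78
tcp_pos: [0.446, -0.1733, 0.0737]
ee_rot: [[-0.999, -0.053, 0.003], [-0.053, 0.999, -0.0], [-0.003, -0.001, -1.0]]
wrist_force: [0.1, 0.6, 0.2]
gripper_width: 0.6
gripper_force: 0.0
```

Request:
{"method": "jog_arm", "body": {"rows": [[[0, 0, 0, 0], [0, 0, 0, 0], [0, 0, 0, 0], [0, 0, 0, 0], [0, 0, 0, 0], [0, 0, 0, 0]]], "claw": 0.0}}

```text
time_s: 3.52
tcp_pos: [0.4448, -0.1731, 0.0724]
ee_rot: [[-0.999, -0.053, 0.0], [-0.053, 0.999, -0.0], [-0.0, -0.0, -1.0]]
wrist_force: [-0.3, 0.1, 2.1]
gripper_width: 0.202
gripper_force: 30.0
```

```bash
python3 - <<'E'
from h import *
go(.5498,.1766,.2,-174.0)
E
```

```text
t 3.525 tcp [ 0.4448 -0.1731  0.0724] phi -176.97 turn -0.0518 after turn tool d [-0.141   0.3368 -0.1276] w 0.20175531820825487 29.98693585395813
```

Request:
{"method": "jog_arm", "body": {"rows": [[[0, 0, -0.02, 0], [0, 0, -0.05, 0], [0, 0, -0.05, -0.052], [-0.0176, 0.0421, 0, 0], [-0.0176, 0.0421, 0, 0], [-0.0176, 0.0421, 0, 0], [-0.0176, 0.0421, 0, 0], [-0.0176, 0.0421, 0, 0], [-0.0176, 0.0421, 0, 0], [-0.0176, 0.0421, 0, 0], [-0.0176, 0.0421, 0, 0], [0, 0, 0, 0], [0, 0, 0, 0]]]}}

```text
time_s: 5.15
tcp_pos: [0.5489, 0.1762, 0.1915]
ee_rot: [[-0.995, -0.105, -0.002], [-0.105, 0.995, -0.001], [0.002, -0.001, -1.0]]
wrist_force: [0.1, -0.3, -0.4]
gripper_width: 0.204
gripper_force: 30.0
```

```bash
python3 - <<'E'
from h import *
go(.5498,.1766,.11)
m=camera_model('wrist');im=capture('wrist')
save('w2.png',cv2.resize(im,(800,600)))
E
```

```text
t 5.15 tcp [0.5489 0.1762 0.1915] phi -173.99 turn 0.0 after turn tool d [-0.0009  0.0003  0.0815] w 0.2043922386019955 29.986537992954254
```

View pics/w2.png

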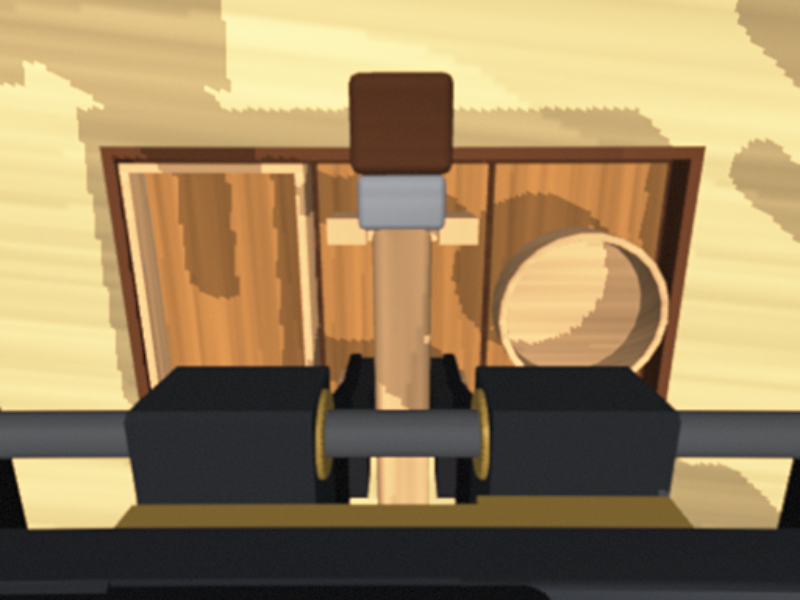

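The brush is level and centred over the rest: block ends at (327,232) and (478,232), brush at 402. Tray corners are at (102,148) and (705,148), and the well rim spans about 494–670 × 230–380.

```bash
python3 - <<'E'
from h import *
m=camera_model('wrist'); q=lambda u,v,z:at(m,u/1.5625-.2,v/1.5625-.2,z)[:2]
a=q(102,148,.026);b=q(705,148,.026);ax=np.array([.9945,.1045]);ay=np.array([-.1045,.9945])
print(a,b,np.linalg.norm(b-a));c=(a+b)/2+.083*ax;print('tray',c,'yaw',np.degrees(np.arctan2(*(b-a)[::-1]))-90,'well',c+.092*ay,'bay',c-.092*ay)
print('well left/right/top', q(494,305,.036),q(670,305,.036),q(590,230,.036))
print('block', q(327,218,.048),q(478,218,.048))
E
```

```text
[0.48442183 0.02310606] [0.45432627 0.31206759] 0.2905245358863251
tray [0.55191755 0.17626032] yaw 5.945960147687458 well [0.54230355 0.26775432] bay [0.56153155 0.08476632]
well left/right/top [0.53998175 0.22114964] [0.53077537 0.30918588] [0.49773678 0.26160195]
block [0.50367879 0.13591445] [0.49647877 0.20492626]
```

Request:
{"method": "jog_arm", "body": {"rows": [[[-0.001, 0, 0.03, 0], [0, 0, 0.03, 0], [0, 0, 0.015, 0], [0, 0, 0.006, 0], [0, 0, 0, 0], [0, 0, 0, 0], [0, 0, 0, 0]]]}}

```text
time_s: 6.08
tcp_pos: [0.5509, 0.177, 0.1121]
ee_rot: [[-0.994, -0.105, 0.001], [-0.105, 0.994, 0.001], [-0.002, 0.001, -1.0]]
wrist_force: [0.5, 0.2, -0.4]
gripper_width: 0.205
gripper_force: 30.0
```

Request:
{"method": "jog_arm", "body": {"rows": [[[0, 0, 0.003, 0], [0, 0, 0, 0], [0, 0, 0, 0]]]}}

```text
time_s: 6.45
tcp_pos: [0.5507, 0.1769, 0.1084]
ee_rot: [[-0.994, -0.105, 0.0], [-0.105, 0.994, 0.0], [-0.001, 0.0, -1.0]]
wrist_force: [0.1, -0.0, -0.2]
gripper_width: 0.203
gripper_force: 30.0
```

Request:
{"method": "jog_arm", "body": {"rows": [[[0, 0, 0, 0], [0, 0, 0, 0], [0, 0, 0, 0], [0, 0, 0, 0], [0, 0, -0.03, 0], [0, 0, -0.05, 0], [0, 0, -0.05, 0], [0, 0, 0, 0], [0, 0, 0, 0]]], "claw": 0.5}}

```text
time_s: 7.58
tcp_pos: [0.55, 0.1765, 0.2379]
ee_rot: [[-0.995, -0.104, -0.001], [-0.104, 0.995, 0.0], [0.001, 0.0, -1.0]]
wrist_force: [0.1, -0.4, -0.1]
gripper_width: 0.498
gripper_force: 0.0
```

```bash
python3 - <<'E'
from h import *
go(.4156,.4058,.24,-174.0)
E
```

```text
t 7.575 tcp [0.55   0.1765 0.2379] phi -174.02 turn -0.0003 after turn tool d [ 0.1097  0.2421 -0.0021] w 0.49801744702357065 0.0
```

Request:
{"method": "jog_arm", "body": {"rows": [[[0.0183, 0.0404, 0, 0], [0.0183, 0.0404, 0, 0], [0.0183, 0.0404, 0, 0], [0.0183, 0.0404, 0, 0], [0.0183, 0.0404, 0, 0], [0.0183, 0.0404, 0, 0], [0, 0, 0, 0], [0, 0, 0, 0]]], "claw": 0.85}}

```text
time_s: 8.57
tcp_pos: [0.4156, 0.4056, 0.2368]
ee_rot: [[-0.994, -0.105, -0.002], [-0.105, 0.994, -0.003], [0.002, -0.003, -1.0]]
wrist_force: [0.3, 0.2, -0.1]
gripper_width: 0.848
gripper_force: 0.0
```

```bash
python3 - <<'E'
from h import *
go(.4156,.4058,.093,-174.0)
m=camera_model('wrist');im=capture('wrist');print(pix(m,[.4156,.4058,.06])*1.5625)
save('w3.png',cv2.resize(im,(800,600)))
E
```

```text
t 8.575 tcp [0.4156 0.4056 0.2368] phi -173.99 turn 0.0002 after turn tool d [0.     0.0002 0.1438] w 0.8484500906823074 0.0
[403.66833167 301.70379912]
```

View pics/w3.png

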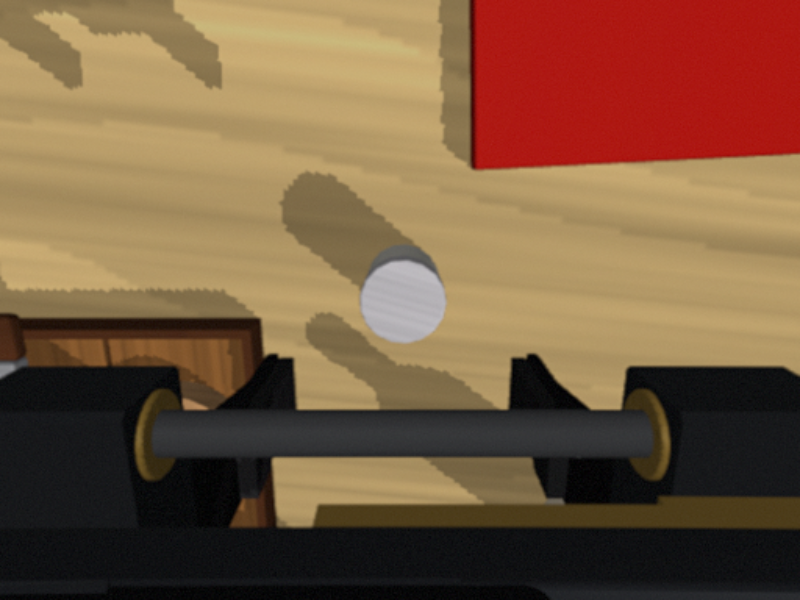

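The lid is at (403,301), as predicted. Descend and grasp.

Request:
{"method": "jog_arm", "body": {"rows": [[[0, 0, 0.05, 0], [0, 0, 0.05, 0], [0, 0, 0.03, 0], [0, 0, 0.014, 0], [0, 0, 0, 0], [0, 0, 0, 0]]]}}

```text
time_s: 9.38
tcp_pos: [0.4167, 0.4068, 0.0957]
ee_rot: [[-0.995, -0.104, 0.002], [-0.104, 0.995, 0.002], [-0.002, 0.002, -1.0]]
wrist_force: [0.0, 0.6, 0.4]
gripper_width: 0.849
gripper_force: 0.0
```

Request:
{"method": "jog_arm", "body": {"rows": [[[0, 0, 0, 0], [0, 0, 0, 0], [0, 0, 0, 0], [0, 0, 0, 0], [0, 0, 0, 0], [0, 0, 0, 0]]], "claw": 0.0}}

```text
time_s: 10.12
tcp_pos: [0.4159, 0.4063, 0.0945]
ee_rot: [[-0.994, -0.105, 0.0], [-0.105, 0.994, -0.0], [-0.0, -0.0, -1.0]]
wrist_force: [-0.9, -0.4, 3.3]
gripper_width: 0.537
gripper_force: 29.9
```

```bash
python3 - <<'E'
from h import *
go(.5606-.036*.9945,.0849-.036*.1045,.2,-174.0)
E
```

```text
t 10.125 tcp [0.4159 0.4063 0.0945] phi -173.98 turn 0.0003 after turn tool d [-0.0743 -0.3348 -0.1055] w 0.5365140755911703 29.94890548288822
```

Request:
{"method": "jog_arm", "body": {"rows": [[[0, 0, -0.02, 0], [0, 0, -0.04, 0], [0, 0, -0.045, 0], [-0.0106, -0.0478, 0, 0], [-0.0106, -0.0478, 0, 0], [-0.0106, -0.0478, 0, 0], [-0.0106, -0.0478, 0, 0], [-0.0106, -0.0478, 0, 0], [-0.0106, -0.0478, 0, 0], [-0.0106, -0.0478, 0, 0], [0, 0, 0, 0], [0, 0, 0, 0], [0, 0, 0, 0]]]}}

```text
time_s: 11.75
tcp_pos: [0.5245, 0.0821, 0.1991]
ee_rot: [[-0.994, -0.106, -0.0], [-0.106, 0.994, 0.0], [0.0, 0.0, -1.0]]
wrist_force: [-0.5, 0.0, -1.1]
gripper_width: 0.536
gripper_force: 29.9
```

```bash
python3 - <<'E'
from h import *
go(.5606-.036*.9945,.0849-.036*.1045,.1085,-174.0)
im=capture('wrist')
save('w4.png',cv2.resize(im,(640,480)))
E
```

```text
t 11.75 tcp [0.5245 0.0821 0.1991] phi -173.92 turn 0.0014 after turn tool d [-0.0002 -0.001   0.0906] w 0.5358552459973515 29.916815645992756
```

View pics/w4.png

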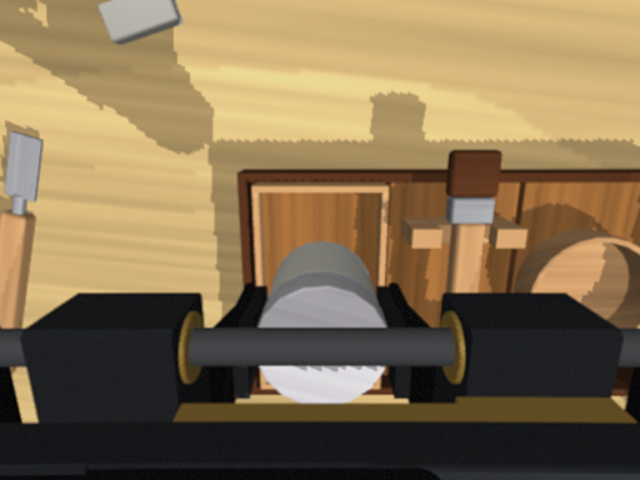

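The jar is centred between the bay walls (x 252–388, jar at 320), and the brush sits in its notches with its centre at 470 between block ends 405 and 527. I'll lower the jar.

Request:
{"method": "jog_arm", "body": {"rows": [[[0, -0.001, 0.03, 0], [0, 0, 0.03, 0], [0, 0, 0.02, 0], [0, 0, 0.01, 0], [0, 0, 0.001, 0], [0, 0, 0, 0], [0, 0, 0, 0]]]}}

```text
time_s: 12.68
tcp_pos: [0.5252, 0.0805, 0.109]
ee_rot: [[-0.994, -0.105, 0.001], [-0.105, 0.994, 0.001], [-0.001, 0.0, -1.0]]
wrist_force: [0.5, -0.5, -0.4]
gripper_width: 0.536
gripper_force: 29.9
```

Request:
{"method": "jog_arm", "body": {"rows": [[[0, 0, 0, 0], [0, 0, 0, 0], [0, 0, 0, 0], [0, 0, -0.02, 0], [0, 0, -0.05, 0], [0, 0, -0.06, 0], [0, 0, 0, 0], [0, 0, 0, 0]]], "claw": 0.7}}

```text
time_s: 13.68
tcp_pos: [0.5244, 0.0802, 0.238]
ee_rot: [[-0.995, -0.104, -0.0], [-0.104, 0.995, 0.0], [0.0, 0.001, -1.0]]
wrist_force: [-0.7, 0.3, -0.8]
gripper_width: 0.701
gripper_force: 0.0
```

```bash
python3 - <<'E'
from h import *
go(.558,-.305,.24,-174.0)
E
```

```text
t 13.675 tcp [0.5244 0.0802 0.238 ] phi -174.02 turn -0.0004 after turn tool d [ 0.0068 -0.3866 -0.002 ] w 0.7010959460189948 0.0
```

Request:
{"method": "jog_arm", "body": {"rows": [[[0.0009, -0.0483, 0, 0], [0.0009, -0.0483, 0, 0], [0.0009, -0.0483, 0, 0], [0.0009, -0.0483, 0, 0], [0.0009, -0.0483, 0, 0], [0.0009, -0.0483, 0, 0], [0.0009, -0.0483, 0, 0], [0.0009, -0.0483, 0, 0], [0, 0, 0, 0], [0, 0, 0, 0], [0, 0, 0, 0]]], "claw": 0.82}}

```text
time_s: 15.05
tcp_pos: [0.558, -0.3036, 0.2376]
ee_rot: [[-0.994, -0.106, -0.001], [-0.106, 0.994, 0.001], [0.001, 0.001, -1.0]]
wrist_force: [0.2, 0.3, 0.5]
gripper_width: 0.817
gripper_force: 0.0
```

```bash
python3 - <<'E'
from h import *
go(.558,-.305,.0945,-174.0)
m=camera_model('wrist');im=capture('wrist');print(pix(m,[.558,-.305,.06])*1.5625)
save('w5.png',cv2.resize(im,(800,600)))
E
```

```text
t 15.05 tcp [ 0.558  -0.3036  0.2376] phi -173.92 turn 0.0014 after turn tool d [ 1.000e-04 -1.400e-03  1.431e-01] w 0.8169952749923199 0.0
[399.7904187  300.93201499]
```

View pics/w5.png

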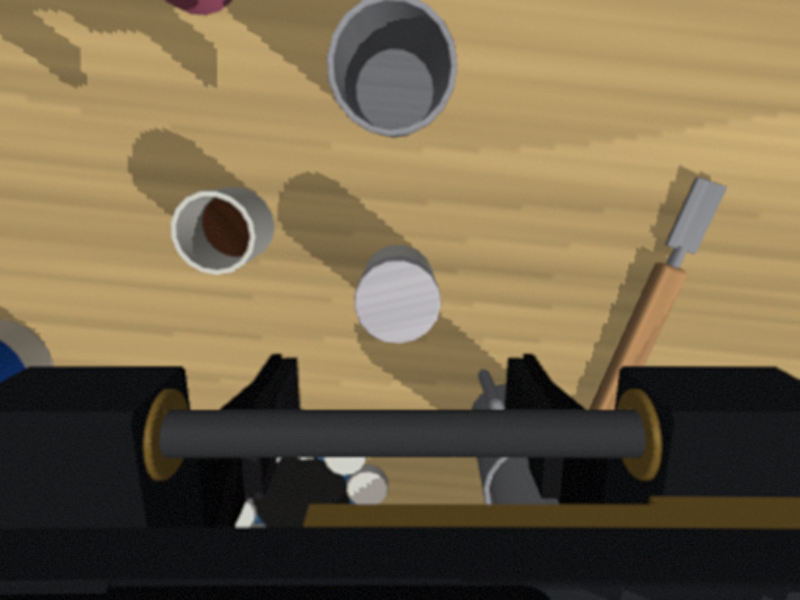

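Lid is at (398,302). The mug handle tip (488,380) is near the right finger, so I'll check the clearance.

```bash
python3 - <<'E'
from h import *
m=camera_model('wrist'); q=lambda u,v,z:at(m,u/1.5625-.2,v/1.5625-.2,z)[:2]
for z in (.02,.045,.07): print(z,q(484,372,z))
print('jar',q(398,302,.06),'open',q(214,232,.046),'tum',q(393,66,.085))
E
```

```text
0.02 [ 0.6115527  -0.24409165]
0.045 [ 0.60126782 -0.24954174]
0.07 [ 0.59098294 -0.25499183]
jar [ 0.55892847 -0.30609543] open [ 0.53344111 -0.41181602] tum [ 0.44482575 -0.31999373]
```

Request:
{"method": "jog_arm", "body": {"rows": [[[-0.001, -0.0025, 0.05, 0], [0, 0, 0.05, 0], [0, 0, 0.03, 0], [0, 0, 0.013, 0], [0, 0, 0, 0], [0, 0, 0, 0]]]}}

```text
time_s: 15.85
tcp_pos: [0.5605, -0.3072, 0.097]
ee_rot: [[-0.994, -0.105, 0.003], [-0.105, 0.994, -0.001], [-0.003, -0.001, -1.0]]
wrist_force: [0.6, -0.1, -0.2]
gripper_width: 0.822
gripper_force: 0.0
```

Request:
{"method": "jog_arm", "body": {"rows": [[[0, 0, 0, 0], [0, 0, 0, 0], [0, 0, 0, 0], [0, 0, 0, 0], [0, 0, 0, 0], [0, 0, 0, 0]]], "claw": 0.0}}

```text
time_s: 16.6
tcp_pos: [0.5595, -0.3071, 0.0956]
ee_rot: [[-0.995, -0.105, 0.0], [-0.105, 0.995, -0.0], [-0.0, -0.0, -1.0]]
wrist_force: [-0.4, 1.0, 4.2]
gripper_width: 0.534
gripper_force: 30.0
```

```bash
python3 - <<'E'
from h import *
go(.5606+.036*.9945,.0849+.036*.1045,.215,-174.0)
E
```

```text
t 16.6 tcp [ 0.5595 -0.3071  0.0956] phi -173.99 turn 0.0002 after turn tool d [-0.0781  0.3897 -0.1194] w 0.5343393246583968 29.983046930283308
```

Request:
{"method": "jog_arm", "body": {"rows": [[[0, 0, -0.02, 0], [0, 0, -0.05, 0], [0, 0, -0.05, 0], [-0.0098, 0.0487, 0, 0], [-0.0098, 0.0487, 0, 0], [-0.0098, 0.0487, 0, 0], [-0.0098, 0.0487, 0, 0], [-0.0098, 0.0487, 0, 0], [-0.0098, 0.0487, 0, 0], [-0.0098, 0.0487, 0, 0], [-0.0098, 0.0487, 0, 0], [0, 0, 0, 0], [0, 0, 0, 0], [0, 0, 0, 0]]]}}

```text
time_s: 18.35
tcp_pos: [0.5964, 0.0873, 0.215]
ee_rot: [[-0.995, -0.103, -0.001], [-0.103, 0.995, -0.0], [0.001, -0.0, -1.0]]
wrist_force: [-0.8, 0.1, -0.8]
gripper_width: 0.54
gripper_force: 30.0
```

```bash
python3 - <<'E'
from h import *
go(.5606+.036*.9945,.0849+.036*.1045,.1095,-174.0)
im=capture('wrist')
save('w6.png',cv2.resize(im,(640,480)))
E
```

```text
t 18.35 tcp [0.5964 0.0873 0.215 ] phi -174.08 turn -0.0014 after turn tool d [-0.0002  0.0013  0.1055] w 0.5395505117457563 29.96534988284111
```

View pics/w6.png

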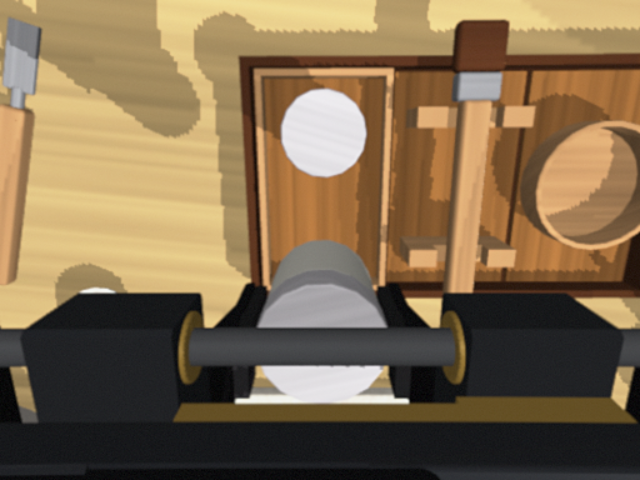

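Jar B stands in the bay at (323,133), the brush lies in both notches, and jar A is over the free end. Lower it.

Request:
{"method": "jog_arm", "body": {"rows": [[[0, 0.001, 0.04, 0], [0, 0, 0.035, 0], [0, 0, 0.02, 0], [0, 0, 0.01, 0], [0, 0, 0.001, 0], [0, 0, 0, 0], [0, 0, 0, 0]]]}}

```text
time_s: 19.27
tcp_pos: [0.5969, 0.0896, 0.1101]
ee_rot: [[-0.995, -0.105, 0.002], [-0.105, 0.995, 0.001], [-0.002, 0.0, -1.0]]
wrist_force: [1.6, -1.1, -0.9]
gripper_width: 0.533
gripper_force: 30.0
```

Request:
{"method": "jog_arm", "body": {"rows": [[[0, 0, 0, 0], [0, 0, 0, 0], [0, 0, 0, 0], [0, 0, -0.02, 0], [0, 0, -0.05, 0], [0, 0, -0.06, 0], [0, 0, 0, 0], [0, 0, 0, 0]]], "claw": 0.7}}

```text
time_s: 20.27
tcp_pos: [0.5961, 0.0895, 0.2392]
ee_rot: [[-0.995, -0.104, -0.0], [-0.104, 0.995, 0.001], [0.0, 0.001, -1.0]]
wrist_force: [-0.4, 0.2, -0.3]
gripper_width: 0.699
gripper_force: 0.0
```

```bash
python3 - <<'E'
from h import *
go(.4445,-.3192,.24,-174.0)
E
```

```text
t 20.275 tcp [0.5961 0.0895 0.2392] phi -174.01 turn -0.0002 after turn tool d [ 0.1935 -0.3906 -0.0008] w 0.6990020411154484 0.0
```

Request:
{"method": "jog_arm", "body": {"rows": [[[0.0215, -0.0434, 0, 0], [0.0215, -0.0434, 0, 0], [0.0215, -0.0434, 0, 0], [0.0215, -0.0434, 0, 0], [0.0215, -0.0434, 0, 0], [0.0215, -0.0434, 0, 0], [0.0215, -0.0434, 0, 0], [0.0215, -0.0434, 0, 0], [0.0215, -0.0434, 0, 0], [0, 0, 0, 0], [0, 0, 0, 0], [0, 0, 0, 0], [0, 0, 0.05, 0], [0, 0, 0.05, 0], [0, 0, 0.02, 0], [0, 0, 0.01, 0], [0, 0, 0, 0], [0, 0, 0, 0]]], "claw": 0.95}}

```text
time_s: 22.52
tcp_pos: [0.4458, -0.3192, 0.1104]
ee_rot: [[-0.994, -0.105, 0.002], [-0.105, 0.994, -0.001], [-0.002, -0.001, -1.0]]
wrist_force: [0.1, -0.6, 0.5]
gripper_width: 0.95
gripper_force: 0.0
```

Request:
{"method": "jog_arm", "body": {"rows": [[[0, 0, 0, 0], [0, 0, 0, 0], [0, 0, 0, 0], [0, 0, 0, 0], [0, 0, 0, 0], [0, 0, 0, 0]]], "claw": 0.0}}

```text
time_s: 23.28
tcp_pos: [0.4451, -0.3193, 0.1095]
ee_rot: [[-0.994, -0.105, 0.0], [-0.105, 0.994, -0.0], [-0.0, -0.0, -1.0]]
wrist_force: [-0.2, -0.4, 1.1]
gripper_width: 0.643
gripper_force: 30.0
```

```bash
python3 - <<'E'
from h import *
go(.5412,.268,.25,-174.0)
E
```

```text
t 23.275 tcp [ 0.4451 -0.3193  0.1095] phi -173.99 turn 0.0002 after turn tool d [-0.157   0.5741 -0.1405] w 0.6427437200170731 29.9961797213291
```

Request:
{"method": "jog_arm", "body": {"rows": [[[0, 0, -0.02, 0], [0, 0, -0.06, 0], [0, 0, -0.06, 0], [-0.0131, 0.0478, 0, 0], [-0.0131, 0.0478, 0, 0], [-0.0131, 0.0478, 0, 0], [-0.0131, 0.0478, 0, 0], [-0.0131, 0.0478, 0, 0], [-0.0131, 0.0478, 0, 0], [-0.0131, 0.0478, 0, 0], [-0.0131, 0.0478, 0, 0], [-0.0131, 0.0478, 0, 0], [-0.0131, 0.0478, 0, 0], [-0.0131, 0.0478, 0, 0], [-0.0131, 0.0478, 0, 0], [0, 0, 0, 0], [0, 0, 0, 0], [0, 0, 0, 0]]]}}

```text
time_s: 25.52
tcp_pos: [0.541, 0.2665, 0.2491]
ee_rot: [[-0.995, -0.103, -0.001], [-0.103, 0.995, -0.0], [0.001, -0.0, -1.0]]
wrist_force: [-0.5, -1.2, -0.7]
gripper_width: 0.647
gripper_force: 30.0
```

```bash
python3 - <<'E'
from h import *
go(.5412,.268,.1235,-174.0)
im=capture('side')
save('s2.png',cv2.resize(im[130:330,150:400],None,fx=3,fy=3,interpolation=cv2.INTER_CUBIC))
E
```

```text
t 25.525 tcp [0.541  0.2665 0.2491] phi -174.06 turn -0.0011 after turn tool d [-0.0004  0.0014  0.1256] w 0.6472199535126357 30.00545499888652
```

View pics/s2.png

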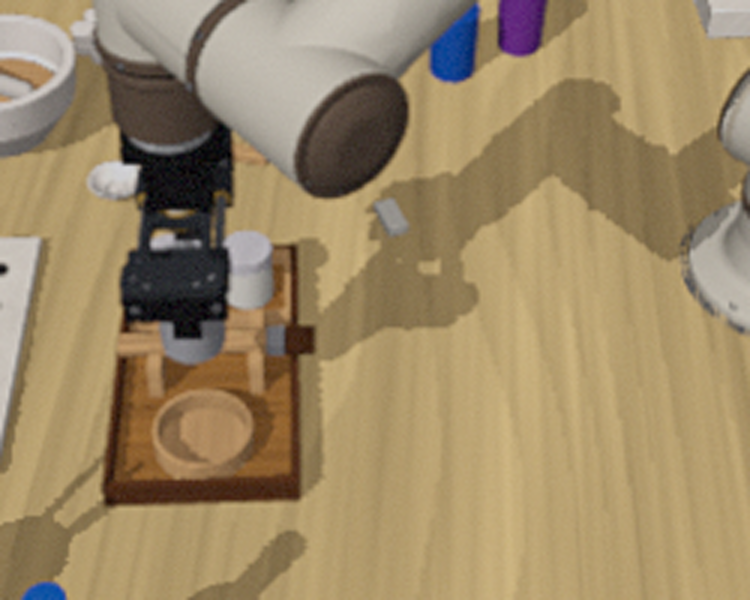

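The tumbler (190,335) hangs upright above the well (203,435). Lower it and release.

Request:
{"method": "jog_arm", "body": {"rows": [[[0, 0.001, 0.04, 0], [0, 0, 0.04, 0], [0, 0, 0.03, 0], [0, 0, 0.012, 0], [0, 0, 0.004, 0], [0, 0, 0, 0], [0, 0, 0, 0]]]}}

```text
time_s: 26.45
tcp_pos: [0.5417, 0.2691, 0.1246]
ee_rot: [[-0.994, -0.105, 0.002], [-0.105, 0.994, 0.002], [-0.002, 0.001, -1.0]]
wrist_force: [0.8, 0.1, -0.3]
gripper_width: 0.644
gripper_force: 30.0
```

Request:
{"method": "jog_arm", "body": {"rows": [[[0, 0, 0, 0], [0, 0, 0, 0], [0, 0, 0, 0], [0, 0, 0, 0], [0, 0, -0.02, 0], [0, 0, -0.05, 0], [0, 0, -0.06, 0], [0, 0, -0.06, 0], [0.06, 0, 0, 0], [0.06, 0, 0, 0], [0, 0, 0, 0], [0, 0, 0, 0], [0, 0, 0, 0]]], "claw": 0.8}}

```text
time_s: 28.08
tcp_pos: [0.4227, 0.2566, 0.3132]
ee_rot: [[-0.995, -0.104, 0.0], [-0.104, 0.995, 0.0], [-0.0, -0.0, -1.0]]
wrist_force: [1.1, -0.0, -0.5]
gripper_width: 0.8
gripper_force: 0.0
```

```bash
python3 - <<'E'
from h import *
im=capture('top');im2=capture('side')
a=cv2.resize(im[85:225,90:430],None,fx=2.2,fy=2.2,interpolation=cv2.INTER_CUBIC)
b=cv2.resize(im2[130:310,150:400],None,fx=1.6,fy=1.6,interpolation=cv2.INTER_CUBIC)
c=np.zeros((a.shape[0]+b.shape[0],a.shape[1],3),np.uint8);c[:a.shape[0]]=a;c[a.shape[0]:,:b.shape[1]]=b
print(c.shape);save('f.png',c)
E
```

```text
(596, 748, 3)
```

View pics/f.png

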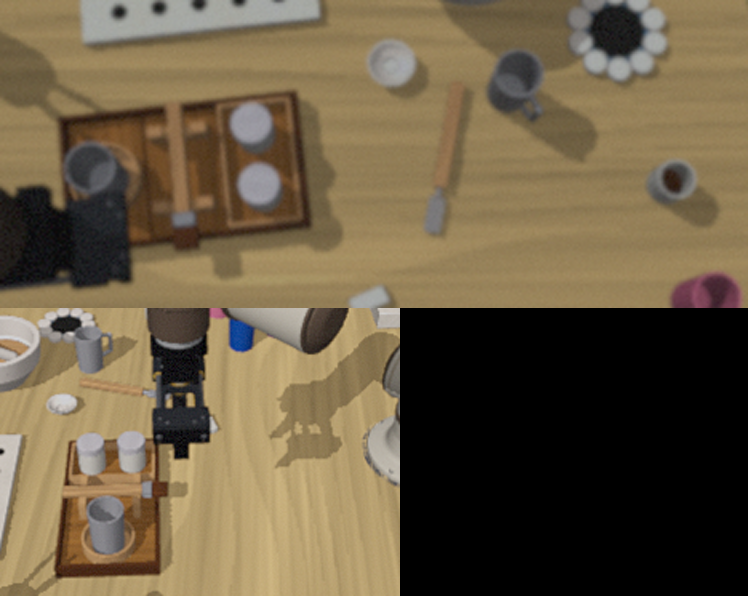

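The picture shows both jars upright in the bay, at (252,126) and (260,186). The brush is across both notches, the tumbler stands in the well with its rim at (93,168), and the look-alikes are unmoved. One numeric check, then hand in.

```bash
python3 - <<'E'
from h import *
m=camera_model('top');q=lambda x,y,z:at(m,90+x/2.2-.3,85+y/2.2-.3,z)[:2]
t=q(93,168,.098);e=np.linalg.norm(t-[.5412,.268]);tip=q(186,247,.05);tail=q(174,103,.05);s=np.array([.551,.1764])
br=tail+(tip-tail)*80/178;print(t,e,'brush',br-s)
if e<.01 and np.linalg.norm(br-s)<.012: print(finish_job())
E
```

```text
[0.53992885 0.26526516] 0.0030158176830872717 brush [-0.00102617  0.00053362]
the job is handed in; nothing more can be done
None
```

The kit is packed and the job handed in after about 28 s of the 112 s allowed. The tumbler measured about 3 mm from the well centre and the brush about 1 mm from the rest centre. Both jars look upright in the bay, and the mug, open jar and knife look unmoved; no verdict came back.

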